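Open the loaded bay of a test guard and hold its gate wide

TASK

One bay of the two-bay test guard holds the brown round capacitor, the other a finned heat sink. On the capacitor's bay, squeeze the main catch on the roof so that the gate springs ajar, then squeeze the safety grip on top of that gate and swing the gate out past its half-open detent until it stands about square to the front. Its spring would pull it back, so finish still holding the gate wide open by its squeezed grip; leave the other bay shut, the capacitor and heat sink where they stand, and the things on the bench alone.

Things in the scene. Friction and masses are not known exactly. Their poses are not given: they have to be found in the camera images.
- guard: fixed two-bay guard, 86 deep x 290 wide mm, grey plinth, grey frame, aluminium gates, wire grilles. Origin: centre of its underside. x points to its back (away from the robot), y to its left, z up; gates in its front (-x). Left bay y > 0, right bay y < 0 (mirror images), bay centres at y = +-66 mm. Roof at 110 mm, flat levers on it up to 122; only the finger pairs of the catches stand higher, to 158 mm
- left_main_grip (a point): fixed grip point of the left main catch, on the roof's outer left corner, 144 mm up; axes as the guard. Upright fixed tab (5 mm thick, 20 wide; far face 13 mm from here toward the guard's middle) and outside it a 9 mm round lever post (far face 21 mm from here). Both stand up to 158 mm. Pinch along guard y: 34 mm wide at rest, 26 squeezed, 3 to 6 N; springs back when let go
- left_gate_grip (a point): grip point of the left gate's safety grip, 144 mm up, moves with the gate and has its axes (shut: as the guard; x through the gate to the back). Flat fixed bar (5 mm thick, 20 wide, front face 11.5 mm in front of here) and behind it a 9 mm round trigger post (rear face 20.5 mm behind here). Both stand up to 158 mm. Pinch along gate x: 32 mm wide at rest, 22 squeezed, 3 to 5 N
- left_gate_hinge (a point): point on the upright hinge axis of the left gate, near the guard's middle, 144 mm up; the gate's grip point swings round it at 88 mm radius
- left_gate (a joint): left gate, rad: 0 shut, 1.57 square to the front, stop 1.66. Opens toward the robot, counter-clockwise seen from above, outer edge swinging to the middle. Main catch squeezed: a kicker pushes it ajar to 0.14, where the safety catch stops it. A closing spring (0.1 to 0.2 N m) pulls it shut; a detent resists from 0.55 to 0.85 (0.42 N m in all to pass) and holds a gate let go beyond at 1.13
- left_main (a joint): main catch lever of the left bay, rad: 0 at rest, 0.28 fully squeezed; above about 0.16 its nose clears the gate's edge
- left_trigger (a joint): safety trigger on the left gate, rad: 0 at rest, 0.30 fully squeezed; above about 0.15 its hook clears the keeper pin. It must be squeezed while the gate leaves the ajar position
- right_main_grip (a point): fixed grip point of the right main catch, on the roof's outer right corner, 144 mm up; axes as the guard. Upright fixed tab (5 mm thick, 20 wide; far face 13 mm from here toward the guard's middle) and outside it a 9 mm round lever post (far face 21 mm from here). Both stand up to 158 mm. Pinch along guard y: 34 mm wide at rest, 26 squeezed, 3 to 6 N; springs back when let go
- right_gate_grip (a point): grip point of the right gate's safety grip, 144 mm up, moves with the gate and has its axes (shut: as the guard; x through the gate to the back). Flat fixed bar (5 mm thick, 20 wide, front face 11.5 mm in front of here) and behind it a 9 mm round trigger post (rear face 20.5 mm behind here). Both stand up to 158 mm. Pinch along gate x: 32 mm wide at rest, 22 squeezed, 3 to 5 N
- right_gate_hinge (a point): point on the upright hinge axis of the right gate, near the guard's middle, 144 mm up; the gate's grip point swings round it at 88 mm radius
- right_gate (a joint): right gate, rad: 0 shut, 1.57 square to the front, stop 1.66. Opens toward the robot, clockwise seen from above, outer edge swinging to the middle. Main catch squeezed: a kicker pushes it ajar to 0.14, where the safety catch stops it. A closing spring (0.1 to 0.2 N m) pulls it shut; a detent resists from 0.55 to 0.85 (0.42 N m in all to pass) and holds a gate let go beyond at 1.13
- right_main (a joint): main catch lever of the right bay, rad: 0 at rest, 0.28 fully squeezed; above about 0.16 its nose clears the gate's edge
- right_trigger (a joint): safety trigger on the right gate, rad: 0 at rest, 0.30 fully squeezed; above about 0.15 its hook clears the keeper pin. It must be squeezed while the gate leaves the ajar position
- capacitor_centre (a point): centre of the capacitor under test, an upright brown can 34 mm round and 58 mm high, standing in one of the two bays behind the wire gate
- heat_sink_centre (a point): centre of the finned aluminium heat sink, 36 x 44 x 20 mm, standing in the other bay
- psu_wide: fixed beige instrument close behind the guard (its nearest side 5 to 50 mm from the guard's back), top at 154 mm; origin near the middle of its footprint. Keep fingers in front of it
- psu_narrow: second fixed beige instrument standing on the first, set back, 154 to 330 mm high, from about 640 mm in front of the robot; come to the guard from the front or from well above it
- spare_cell: bystander: spare capacitor, 34 mm round, 58 mm high, standing on the bench; origin under its centre
- hex_key: bystander: black hex key lying on the bench, 26 x 82 x 5 mm
- tape_roll: bystander: roll of grey tape, 62 mm round, 18 mm high, flat on the bench
- spool: bystander: solder spool, 60 mm round, 40 mm high, upright
- bin: bystander: small open parts bin, 106 x 72 x 42 mm
- driver: bystander: screwdriver lying on the bench, 16 x 150 x 18 mm
- usb: bystander: memory stick, 18 x 51 x 8 mm

How it is judged:
By the outcome, as a careful person would: the job done as asked, in the order asked, and still so for the second after the job is handed in, while the arm keeps its last pose, push and grip.
It also fails if it takes over 40 s, if anything falls off the work surface, if the arm or the gripper's body presses on something with over 40 N, if the wrist force passes 120 N, or if a joint passes its speed limit or range.

ROBOT

A 6-joint arm with a two-finger parallel gripper is mounted at the origin on a cart in front of the work surface, level with it; the furniture and walls round the work are solid. World frame = base frame: x ahead of the robot, y to its left, z up, the work surface at z = 0. Lengths are in m, angles in rad, forces in N, time in s.
With the tool pointing down it reaches from about 0.35 to 0.85 m from the base axis. Payload 8.1 kg.
Tool frame: the origin (TCP) lies between the finger pads; the fingertips stand 14 mm ahead of it and the grasp point (between the pads) lies 5 mm behind it (robot.tip_reach is the z of the fingertips in the tool frame, in m); z points along the fingers, y is the line along which they close (so a half turn about z gives the same grasp; the last joint's range is limited). The gripper opens to 93 mm and grips with 3 to 60 N. Pads are 15 mm wide; open, the fingers measure 128 mm over their backs; the gripper's body (75 mm by 188 mm) begins 65 mm behind the grasp point.
Start: joints at [-1.23, 0.13, 1.488, -0, 1.523, -0.085], TCP at [0.248, -0.546, 0.233] pointing down, gripper open.
Joint ranges: [-2.96, 2.96], [-0.89, 2.26], [0.02, 2.5], [-1.34, 4.48], [0, 2.73], [-2.66, 2.66]. Speed limits (rad/s): [2.39, 2.39, 2.79, 3.14, 3.14, 3.14].

INTERFACE

Orientations are given as a rotation vector (axis times angle).
In Python, from plant import robot gives the robot as it stands. The module is installed in compiled form; this text tells all that it offers.
- The arm moves only by the shell command python3 -m handwheel 'ROWS' [FORCE]. ROWS is JSON, a list of rows, each a list of 7 numbers: the closure, from -1 (fully open) to 1 (shut), then the shift along the tool's x, y, z each as a share of 100 cm, from -1 to 1, then the turn, a rotation vector about the tool's x, y, z each as a share of 180 degrees, from -1 to 1. In form: [[grip, tx, ty, tz, rx, ry, rz], ...]. A call has 1 to 20 rows; each row is the pose to reach, as a shift and turn from the pose commanded when the call began, along the tool's axes at that moment, turning the shorter way round; what a row does not reach only later rows make up. A row lasts 1/8 s, in which the tool goes at most 62.5 mm and 10.7 degrees, less where a joint would pass 70% of its speed; a pose out of reach is approached as far as the arm can. A call with a number of a shift or a turn outside -1 to 1 is refused whole. A call with a gripper value outside its range is refused whole. The fingers move at their own pace and stop on an object; FORCE is the grip in N (left out, the last holds). Time passes only in rows, so rows that repeat a pose let the fingers close. It gives the time, the measured TCP pose, the force, the opening and the grip force at its end, in the units of the state.
- robot.read_state(): the state, without advancing time (a new reading comes with each control period).
- robot.read_camera(name): name is "side" or "top"; returns a dict with "frame" (384x512x3 uint8, red, green, blue), "fx", "fy", "cx", "cy" (pixels), "rvec" (rotation vector, rad) and "tvec" (3), from world to camera coordinates, as OpenCV has them. Camera axes: x right, y down, z forward; pixel columns grow to the right and rows downward; lengths in m; the calibration is good to about 2 mm. A picture is of the moment at which its call begins. There is no depth.
- robot.close_job(): hands the job in; it is judged then, once.
Trained networks look in a picture, given as the dict that the camera call returned (one of the last four; its "shot" number tells which), for a name from the list of things; names that differ only in an ending like _2 or _b are one class to them, and where a whole thing is asked for, a point or a joint stands for the part that bears it (a point fixed in the world has none). Each returns a list of dicts, best first, with "conf" (0 to 1); they miss things now and then, are a little off and sometimes report something else, mostly with a low value. They report only what shows in the picture. A call takes as long as a camera call.
- robot.regions_of(picture, name): "mask" (384x512 bool, what is visible of it) and "rect" ([left, top, right, bottom] in pixels, round what is visible of it).
The state is a dict: "t": time; "q": joint angles; "dq": joint speeds; "joint_torque": joint torques, N m; "tool_pos": TCP position; "orientation": TCP orientation; "force": force on the tool from outside, world axes, zero at the start; "wrist_torque": the same for the moment, N m; "opening": finger opening in m; "gripper_force": force on a finger pad.
Only numpy, scipy, OpenCV 4.12 (cv2) and the standard library are available. Lean on these libraries where they do the work, as an engineer would, in place of code of your own. Each camera call takes 0.05 s, during which the arm holds its last target. There are 200 camera calls.

## Working session

There is one attempt and no reset: what is moved stays moved. The work goes in short steps, Python scripts to look and compute and a shell command to move; the robot and the scene stay as the last step left them, time stands still between calls to the robot, and variables do not carry over. Pictures are saved under pics/ and viewed, at most 10 in all, crops included, and the job is handed in when it is done.

```bash
mkdir -p pics; cat > h.py <<'E'
import numpy as np, cv2
from plant import robot
def P(c):
    R=cv2.Rodrigues(np.array(c["rvec"],float))[0]; t=np.array(c["tvec"],float).ravel()
    K=np.array([[c["fx"],0,c["cx"]],[0,c["fy"],c["cy"]],[0,0,1.]]); return K,R,t
def atz(c,uv,z):
    K,R,t=P(c); d=R.T@np.linalg.inv(K)@np.array([uv[0],uv[1],1.]); o=-R.T@t
    return o+d*(z-o[2])/d[2]
def proj(c,p):
    K,R,t=P(c); q=K@(R@np.array(p,float)+t); return q[:2]/q[2]
def save(c,n): cv2.imwrite(n,c["frame"][:,:,::-1])
E
python3 - <<'E'
from h import *
s=robot.read_state(); print(s)
cs=[]
for n in("top","side"):
    c=robot.read_camera(n); cs.append(c)
    K,R,t=P(c); print(n,-R.T@t,R[2],c["fx"])
    for k in("guard","capacitor_centre","heat_sink_centre","left_gate_grip","right_gate_grip","left_main_grip","right_main_grip","left_main","right_main","left_gate","right_gate","psu_wide"):
        for r in robot.regions_of(c,k)[:2]:
            m=r["mask"]; ys,xs=np.nonzero(m); print(n,k,round(r["conf"],2),np.round(r["rect"]),xs.mean().round(1),ys.mean().round(1),len(xs))
cv2.imwrite("pics/a.png",np.hstack([cv2.resize(c["frame"],(800,600))[:,:,::-1] for c in cs[:1]]))
cv2.imwrite("pics/b.png",cv2.resize(cs[1]["frame"],(800,600))[:,:,::-1])
E
```

```text
{'t': 0.0, 'q': array([-1.23040708e+00,  1.31137148e-01,  1.48929911e+00,  1.68709045e-05,
        1.52297818e+00, -8.54076815e-02]), 'dq': array([ 3.15487056e-05, -5.13773722e-04, -6.04351469e-04,  1.22634760e-04,
       -2.03550053e-03,  1.32377761e-03]), 'joint_torque': array([-1.11659752e-03, -5.59843361e+01, -4.91759527e+01,  7.67990481e-02,
        3.53429513e-02, -1.47545193e-04]), 'tool_pos': array([ 0.24766707, -0.54590022,  0.23159087]), 'orientation': array([-3.06889560e+00, -6.63415551e-01,  3.37398360e-04]), 'force': array([ 0.26017503, -0.04620619,  0.14960944]), 'wrist_torque': array([-0.04586336,  0.01040958, -0.00264831]), 'gripper_force': 0.0, 'opening': 0.09293246473143955}
top [0.43350641 0.18914283 0.96910528] [ 1.30029253e-01 -1.70575485e-04 -9.91510143e-01] 357.45223410102903
top guard 0.56 [156. 187. 278. 254.] 212.8 217.5 4069
top capacitor_centre 0.46 [186. 204. 193. 214.] 193.0 208.2 125
top heat_sink_centre 0.43 [232. 215. 252. 224.] 241.9 219.7 124
top left_gate_grip 0.57 [163. 217. 206. 237.] 175.3 226.8 216
top left_gate_grip 0.45 [306. 223. 323. 235.] 
[... 1154 characters left out ...]
p 0.55 [280. 161. 299. 194.] 288.3 172.3 184
side left_main_grip 0.76 [260. 159. 344. 248.] 297.4 203.6 3096
side right_main_grip 0.57 [255. 157. 339. 249.] 298.0 204.2 2849
side right_main_grip 0.31 [281. 157. 300. 195.] 289.3 174.2 319
side left_main 0.61 [320. 223. 337. 238.] 327.6 232.0 88
side left_main 0.41 [188. 146. 205. 166.] 196.4 156.4 312
side right_main 0.66 [301. 197. 339. 224.] 326.5 212.3 306
side right_main 0.63 [231. 158. 241. 172.] 236.6 167.4 122
side left_gate 0.94 [306. 197. 343. 235.] 327.6 213.7 363
side left_gate 0.3 [283. 162. 291. 179.] 285.9 171.3 47
side right_gate 0.53 [285. 158. 292. 186.] 287.9 170.9 170
side psu_wide 0.36 [158. 168. 194. 203.] 175.1 185.6 614
```

View pics/a.png

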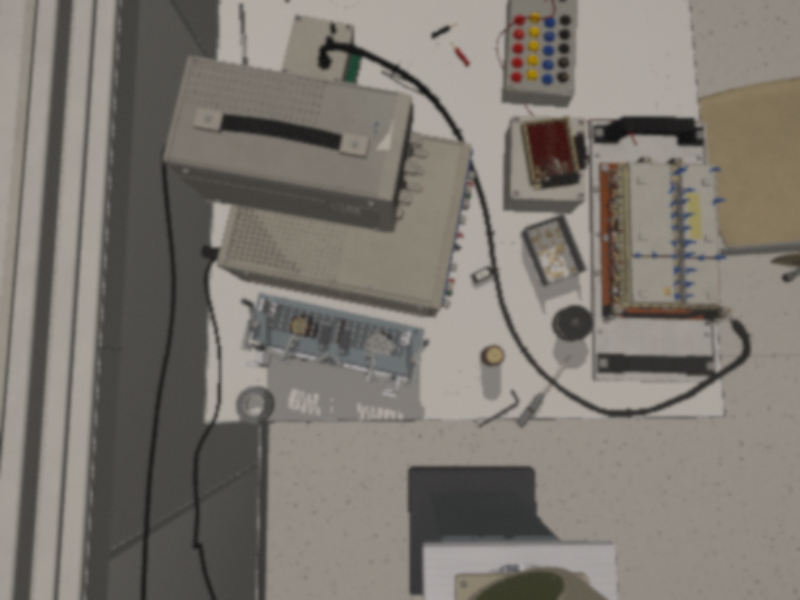

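View pics/b.png

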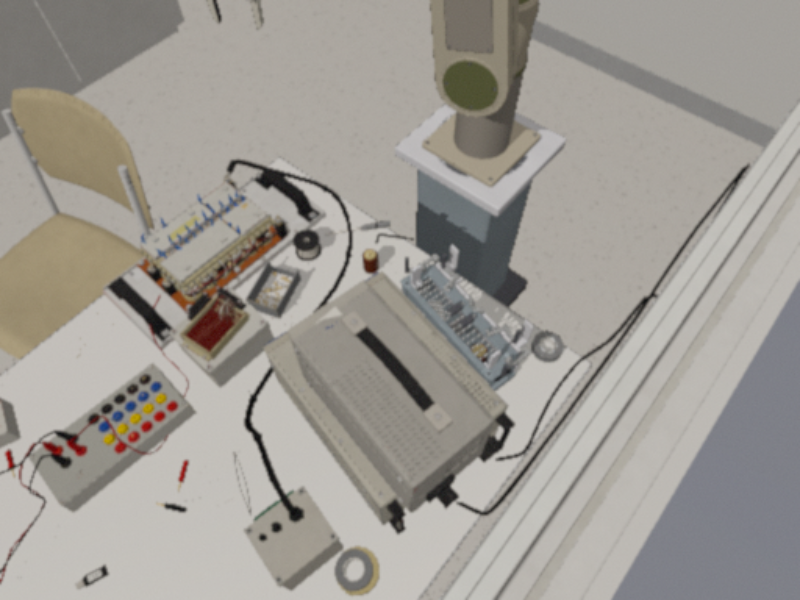

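The top view shows the brown can in the guard's left bay, near pixel (300,325), with the guard yawed slightly clockwise. Next I fit the guard pose and check it in enlarged crops.

```bash
python3 - <<'E'
from h import *
from scipy.optimize import minimize
cs=[robot.read_camera(n) for n in("top","side")]
ms=[]
for c in cs: ms.append(robot.regions_of(c,"guard")[0]["mask"].astype(np.uint8))
def G(p,pts):
    x,y,a=p; pts=np.array(pts,float); R=np.array([[np.cos(a),-np.sin(a),0],[np.sin(a),np.cos(a),0],[0,0,1]])
    return pts@R.T+[x,y,0]
box=[(sx*.043,sy*.145,z) for sx in(-1,1) for sy in(-1,1) for z in(0,.11)]
def cost(p):
    e=0
    for c,m in zip(cs,ms):
        uv=np.array([proj(c,q) for q in G(p,box)],np.float32)
        im=np.zeros(m.shape,np.uint8); cv2.fillConvexPoly(im,np.round(cv2.convexHull(uv)*16).astype(np.int32),1,shift=4)
        im2=cv2.GaussianBlur(im*1.,(0,0),1.5); mm=cv2.GaussianBlur(m*1.,(0,0),1.5)
        e+=((im2-mm)**2).sum()
    return e
ys,xs=np.nonzero(ms[0]); c0=atz(cs[0],(xs.mean(),ys.mean()),.06)
best=min((minimize(cost,[c0[0],c0[1],a],method="Nelder-Mead",options=dict(initial_simplex=[[c0[0],c0[1],a],[c0[0]+.02,c0[1],a],[c0[0],c0[1]+.02,a],[c0[0],c0[1],a+.1]])) for a in(-.15,-.25)),key=lambda r:r.fun)
p=best.x; print(p,best.fun); np.save("p.npy",p)
K=8
fe={}
for s,n in((1,"L"),(-1,"R")):
    pass
for c,m,n,(l,t,w,h) in zip(cs,ms,("c","d"),((148,175,140,90),(240,150,120,90))):
    k=5.6 
    im=cv2.resize(c["frame"][t:t+h,l:l+w],None,fx=k,fy=k,interpolation=cv2.INTER_CUBIC)[:,:,::-1].copy()
    for q in G(p,box):
        uv=(proj(c,q)-[l,t]+.5)*k; cv2.circle(im,tuple(int(v) for v in uv),3,(0,0,255),-1)
    cv2.imwrite(f"pics/{n}.png",im)
E
```

```text
[ 0.48605521  0.29247492 -0.23342393] 1730.372116739787
```

View pics/c.png

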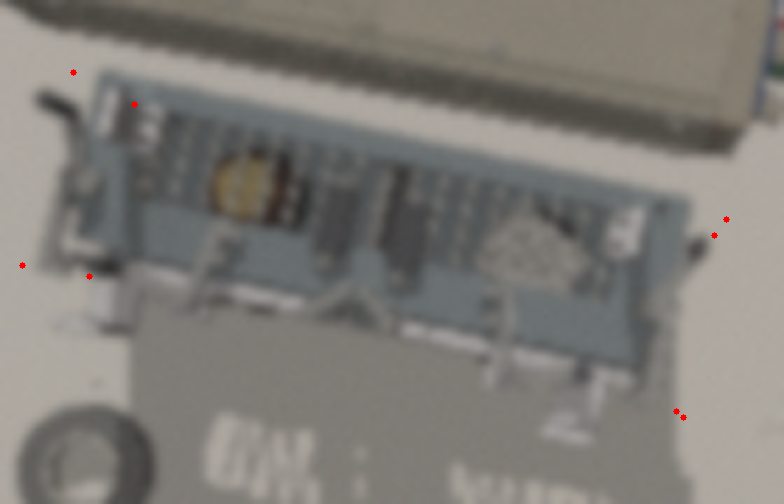

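View pics/d.png

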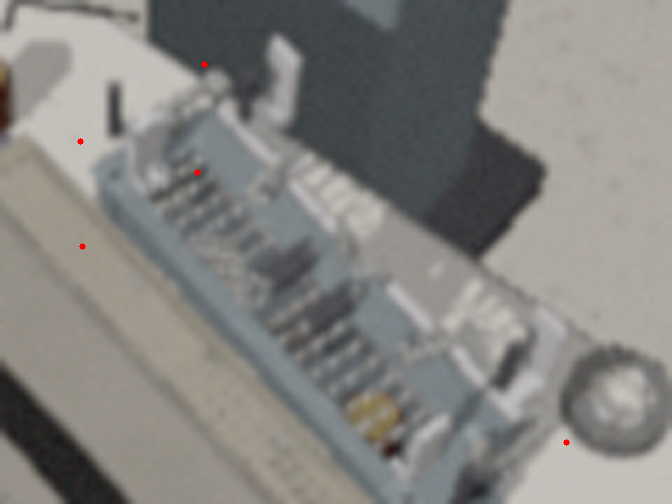

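```bash
python3 - <<'E'
from h import *
cs=[robot.read_camera(n) for n in("top","side")]
pk={"Lpost":(43,97),"Ltab":(110,112),"Lbar":(103,300),"Ltrig":(97,265),"Rpost":(700,245),"Rtab":(627,230),"Rbar":(597,390),"Rtrig":(580,370)}
W={}
for k,(u,v) in pk.items():
    W[k]=atz(cs[0],(u/5.6+148-.5,v/5.6+175-.5),.158); print(k,W[k].round(4))
l,t,w,h=240,150,120,90
c=cs[1];k=6.6
im=cv2.resize(c["frame"][t:t+h,l:l+w],None,fx=k,fy=k,interpolation=cv2.INTER_CUBIC)[:,:,::-1].copy()
for n,q in W.items():
    uv=(proj(c,q)-[l,t]+.5)*k; uv=tuple(int(v) for v in uv); cv2.circle(im,uv,2,(0,0,255),-1); cv2.putText(im,n,(uv[0]+5,uv[1]),0,.4,(0,0,255),1)
cv2.imwrite("pics/e.png",im)
l,t,w,h=150,180,60,50
c=cs[0];k=12
im=cv2.resize(c["frame"][t:t+h,l:l+w],None,fx=k,fy=k,interpolation=cv2.INTER_CUBIC)
cv2.imwrite("pics/f.png",im[:,:,::-1])
E
```

```text
Lpost [0.5441 0.4229 0.158 ]
Ltab [0.5377 0.3953 0.158 ]
Lbar [0.4612 0.3965 0.158 ]
Ltrig [0.4753 0.3992 0.158 ]
Rpost [0.4808 0.1552 0.158 ]
Rtab [0.4872 0.1847 0.158 ]
Rbar [0.4231 0.1975 0.158 ]
Rtrig [0.4311 0.2042 0.158 ]
```

View pics/e.png

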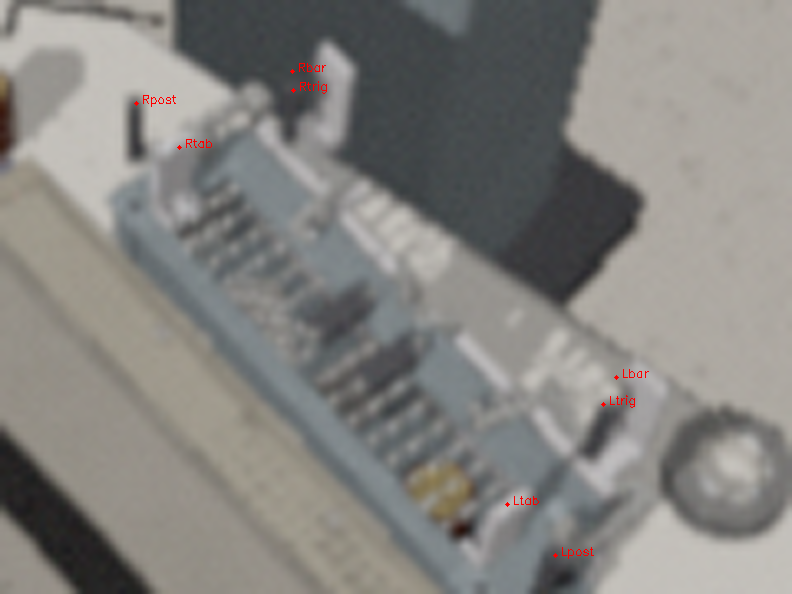

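View pics/f.png

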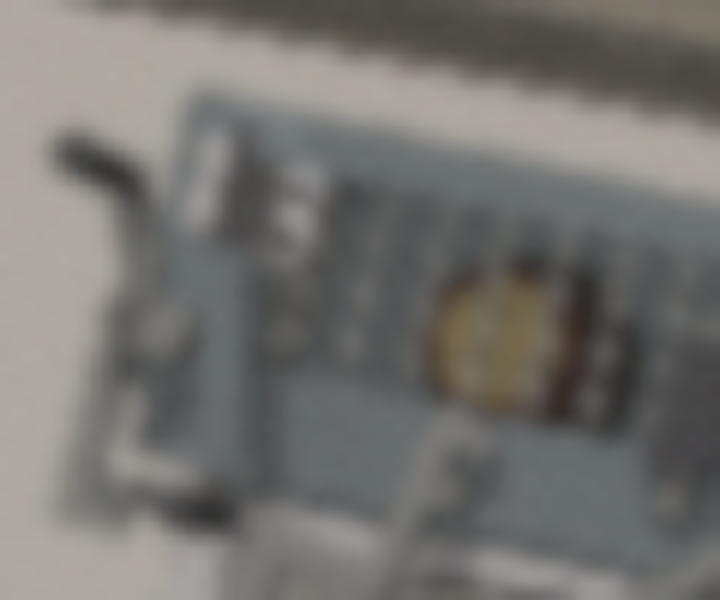

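Both main-catch fingers agree between the two views: left tab and post near (507,503) and (556,554) in the side crop. The gate bars need better picks: side tops near (648,367) left and (338,55) right. I fit one symmetric model to all of these.

```bash
cat > fit.py <<'E'
from h import *
from scipy.optimize import least_squares
cs=[robot.read_camera(n) for n in("top","side")]
top={"Lpost":(43,97),"Ltab":(109,110),"Ltrig":(88,262),"Rpost":(700,245),"Rtab":(627,230),"Rtrig":(580,370)}
side={"Lpost":(556,556),"Ltab":(507,500),"Rpost":(136,100),"Rtab":(178,147),"Lbar":(648,367),"Ltrig":(608,412),"Rbar":(338,55),"Rtrig":(303,105)}
obs=[(0,k,np.array([u/5.6+147.5,v/5.6+174.5])) for k,(u,v) in top.items()]+[(1,k,np.array([u/6.6+239.5,v/6.6+149.5])) for k,(u,v) in side.items()]
def pt(p,k):
    x,y,a,mx,my,gx,gy=p; s=1 if k[0]=="L" else -1
    q={"post":(mx,my+.0165),"tab":(mx,my-.0105),"bar":(gx-.009,gy),"trig":(gx+.016,gy),"main":(mx,my),"gate":(gx,gy),"hinge":(gx,gy-.088)}[k[1:]]
    q=np.array([q[0],s*q[1]]); c,S=np.cos(a),np.sin(a)
    return np.array([x+c*q[0]-S*q[1],y+S*q[0]+c*q[1],.158])
f=lambda p:np.concatenate([proj(cs[c],pt(p,k))-o for c,k,o in obs]+[[ (p[3]-.025)*20]])
r=least_squares(f,[.486,.29,-.23,.03,.12,-.03,.11],loss="soft_l1")
p=r.x; print(p.round(4))
for (c,k,o),e in zip(obs,f(p)[:-1].reshape(-1,2)): print(c,k,e.round(2))
for k in("Lmain","Lgate","Lhinge"): print(k,pt(p,k).round(4))
np.save("p.npy",p)
E
python3 fit.py
```

```text
[ 0.4881  0.2951 -0.2318  0.025   0.1201 -0.0517  0.1009]
0 Lpost [0.24 0.13]
0 Ltab [-0.13  0.38]
0 Ltrig [0.59 0.01]
0 Rpost [-0.54 -0.13]
0 Rtab [ 0.87 -0.06]
0 Rtrig [-0.39  0.44]
1 Lpost [-0.23 -0.26]
1 Ltab [0.32 0.8 ]
1 Rpost [0.4  0.76]
1 Rtab [-0.32 -0.27]
1 Lbar [0.47 1.64]
1 Ltrig [-0.25 -0.32]
1 Rbar [0.23 1.13]
1 Rtrig [-1.06 -2.28]
Lmain [0.54   0.4063 0.158 ]
Lgate [0.461  0.4052 0.158 ]
Lhinge [0.4408 0.3196 0.158 ]
```

```bash
cat > go.py <<'E'
import sys
from h import *
from scipy.spatial.transform import Rotation as Ro
def rows(targets):
    s=robot.read_state(); R0=Ro.from_rotvec(s["orientation"]); p0=s["tool_pos"]
    for x,y,z,psi in targets:
        c,S=np.cos(psi),np.sin(psi); R=Ro.from_matrix(np.array([[-S,c,0],[c,S,0],[0,0,-1.]]))
        print((R0.inv().apply(np.array([x,y,z])-p0)).round(4).tolist(),((R0.inv()*R).as_rotvec()/np.pi).round(4).tolist())
if __name__=="__main__": rows([tuple(map(float,a.split(","))) for a in sys.argv[1:]])
E
python3 go.py .40,0,.30,0.1 .54,.406,.30,1.339
```

```text
[0.3643, -0.4348, -0.0674] [-0.0, -0.0, -0.3963]
[0.6595, -0.7467, -0.0674] [-0.0, -0.0, -0.7907]
```

```bash
python3 -m handwheel '[[-1,0,0,-0.0674,0,0,0],[-1,0,0,-0.0674,0,0,0],[-1,0.66,-0.747,-0.067,0,0,-0.791],[-1,0.66,-0.747,-0.067,0,0,-0.791],[-1,0.66,-0.747,-0.067,0,0,-0.791],[-1,0.66,-0.747,-0.067,0,0,-0.791],[-1,0.66,-0.747,-0.067,0,0,-0.791],[-1,0.66,-0.747,-0.067,0,0,-0.791],[-1,0.66,-0.747,-0.067,0,0,-0.791],[-1,0.66,-0.747,-0.067,0,0,-0.791],[-1,0.66,-0.747,-0.067,0,0,-0.791],[-1,0.66,-0.747,-0.067,0,0,-0.791],[-1,0.66,-0.747,-0.067,0,0,-0.791],[-1,0.66,-0.747,-0.067,0,0,-0.791],[-1,0.66,-0.747,-0.067,0,0,-0.791],[-1,0.66,-0.747,-0.067,0,0,-0.791],[-1,0.66,-0.747,-0.067,0,0,-0.791],[-1,0.66,-0.747,-0.067,0,0,-0.791],[-1,0.66,-0.747,-0.067,0,0,-0.791],[-1,0.66,-0.747,-0.067,0,0,-0.791]]'; python3 go.py .54,.406,.30,1.339 .54,.406,.18,1.339 .54,.406,.143,1.339; python3 -c "
from h import *
print(robot.read_state()['q'])"
```

```text
t: 4.2
tool_pos: [0.5402, 0.4062, 0.2989]
orientation: [-0.361, -3.12, 0.002]
force: [-0.2, -0.2, 0.7]
opening: 0.0932
gripper_force: 0.0
[0.0002, -0.0003, -0.0011] [-0.0004, -0.0002, 0.0005]
[0.0001, -0.0001, 0.1189] [-0.0004, -0.0002, 0.0005]
[0.0001, -0.0001, 0.1559] [-0.0004, -0.0002, 0.0005]
[ 5.69156810e-01  3.24448545e-01  1.14556990e+00 -3.99305693e-04
  1.67284748e+00 -7.71330495e-01]
```

```bash
python3 -m handwheel '[[-1,0,0,0.06,0,0,0],[-1,0,0,0.118,0,0,0],[-1,0,0,0.118,0,0,0]]'; cat > look.py <<'E'
import sys
from h import *
out=[]
for n,(l,t,w,h) in (("top",(145,180,80,75)),("side",(270,150,80,100))):
    c=robot.read_camera(n); im=c["frame"][t:t+h,l:l+w]
    im=cv2.resize(im,(390,int(390*h/w)),interpolation=cv2.INTER_CUBIC)[:,:,::-1]; out.append(cv2.copyMakeBorder(im,0,490-im.shape[0],0,5,cv2.BORDER_CONSTANT))
cv2.imwrite(sys.argv[1],np.hstack(out))
E
python3 look.py pics/g.png
```

```text
t: 4.58
tool_pos: [0.5374, 0.403, 0.1767]
orientation: [-0.363, -3.113, 0.01]
force: [-0.0, -0.1, 0.2]
opening: 0.093
gripper_force: 0.0
```

View pics/g.png

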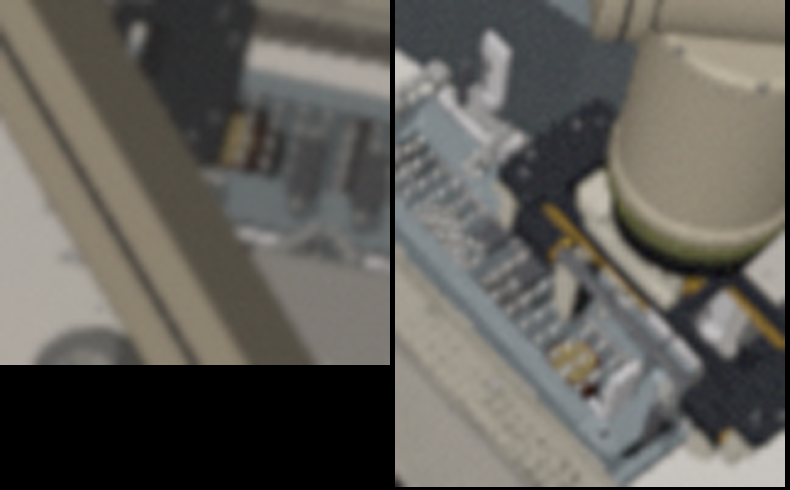

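The side view shows the open fingers straddling the left tab (625,390) and post (655,425), as the model predicts.

```bash
python3 go.py .54,.4063,.143,1.339; python3 -c "
from h import *
c=robot.read_camera('side')
s=robot.read_state();print(s['tool_pos'],s['orientation'])
for d in(-.0465,.0465):
  for z in (.163,.2): print([ (proj(c,[.5374+d*np.cos(1.339),.403+d*np.sin(1.339),z])-[270,150])*4.875])"
```

```text
[0.0012, 0.0002, 0.0413] [0.0004, 0.0005, -0.0001]
[0.5419774 0.406668  0.1861006] [0.36262526 3.11640335 0.00525576]
[array([182.93710925, 312.97600475])]
[array([191.01777415, 280.57646738])]
[array([298.26787787, 437.20084308])]
[array([310.71944239, 407.80605343])]
```

```bash
python3 -m handwheel '[[-1,0,0,0.02,0,0,0],[-1,0,0,0.036,0,0,0],[-1,0,0,0.036,0,0,0],[-1,0,0,0.036,0,0,0]]' 15; python3 go.py .54,.4063,.143,1.339;
```

```text
t: 5.22
tool_pos: [0.5403, 0.4065, 0.1455]
orientation: [-0.362, -3.12, 0.001]
force: [-0.5, -0.6, -0.0]
opening: 0.0929
gripper_force: 0.0
[0.0002, -0.0002, 0.0025] [-0.0001, -0.0001, 0.0004]
```

```bash
python3 -m handwheel '[[0.3,0,0,0.002,0,0,0],[0.5,0,0,0.002,0,0,0],[0.5,0,0,0.002,0,0,0],[0.5,0,0,0.002,0,0,0],[0.5,0,0,0.002,0,0,0],[0.5,0,0,0.002,0,0,0]]' 15
```

```text
t: 5.98
tool_pos: [0.5408, 0.407, 0.1438]
orientation: [0.362, 3.12, 0.002]
force: [7.4, 8.2, -5.1]
opening: 0.0378
gripper_force: 4.2
```

```bash
python3 -m handwheel '[[0.5,0,0,0,0,0,0],[0.5,0,0,0,0,0,0],[0.5,0,0,0,0,0,0],[0.5,0,0,0,0,0,0]]' 15; python3 -c "
from h import *
s=robot.read_state();print(s['force'],s['wrist_torque'],s['opening'])"
```

```text
t: 6.48
tool_pos: [0.5414, 0.4057, 0.1442]
orientation: [0.363, 3.119, -0.001]
force: [3.1, -4.4, 1.1]
opening: 0.0249
gripper_force: 15.0
[ 3.07125413 -4.4338596   1.08445048] [-0.57765961 -0.84468933 -0.05395479] 0.024893024541193295
```

```bash
python3 -m handwheel '[[-0.6,0,0,0,0,0,0],[-1,0,0,0,0,0,0],[-1,0,0,0,0,0,0],[-1,0,0,-0.04,0,0,0],[-1,0,0,-0.08,0,0,0],[-1,0,0,-0.08,0,0,0]]'; python3 go.py .449,.407,.21,-.092
```

```text
t: 7.22
tool_pos: [0.5422, 0.4074, 0.2287]
orientation: [0.361, 3.115, 0.007]
force: [0.7, 0.2, -0.3]
opening: 0.0803
gripper_force: 0.0
[0.0908, -0.0218, 0.0181] [0.0025, 0.0003, 0.4558]
```

```bash
python3 -m handwheel '[[-1,0.09,-0.022,0.0,0,0,0.455],[-1,0.09,-0.022,0.0,0,0,0.455],[-0.5,0.09,-0.022,0.0,0,0,0.455],[-0.4,0.09,-0.022,0.0,0,0,0.455],[-0.4,0.09,-0.022,0.0,0,0,0.455],[-0.4,0.09,-0.022,0.0,0,0,0.455],[-0.4,0.09,-0.022,0.0,0,0,0.455],[-0.4,0.09,-0.022,0.0,0,0,0.455],[-0.4,0.09,-0.022,0.0,0,0,0.455],[-0.4,0.09,-0.022,0.018,0,0,0.455],[-0.4,0.09,-0.022,0.018,0,0,0.455]]'; python3 go.py .449,.407,.143,-.092; sed -i 's/(270,150,80,100)/(290,170,60,75)/' look.py; python3 look.py pics/h.png
```

```text
t: 8.6
tool_pos: [0.4465, 0.4046, 0.2024]
orientation: [-2.317, -2.121, 0.007]
force: [-0.4, -0.3, 0.2]
opening: 0.0653
gripper_force: 0.0
[0.0028, 0.0025, 0.0594] [-0.0011, 0.001, 0.0013]
```

View pics/h.png

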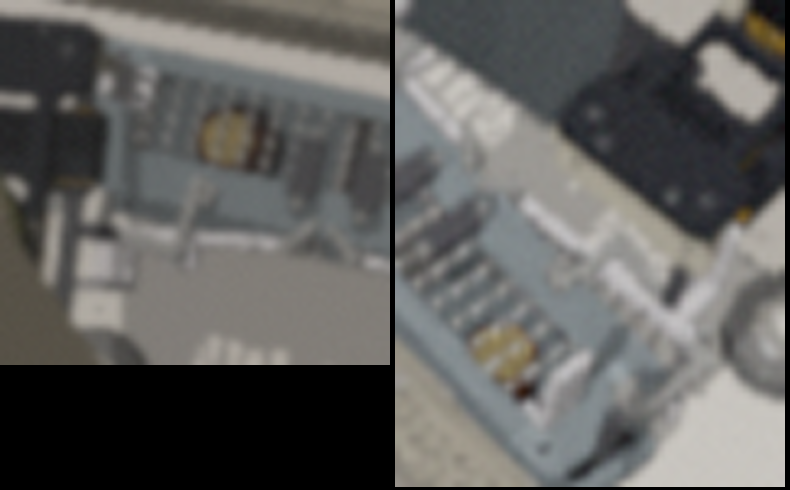

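```bash
python3 - <<'E'
from h import *
c=robot.read_camera('side'); p=np.load('p.npy'); H=np.array([.4408,.3196])
f=lambda q:((proj(c,q)+.5-[290,170])*6.5+[395,0]).round()
for th in(0,.14):
    b=p[2]+th; ex=np.array([np.cos(b),np.sin(b)]); ey=np.array([-ex[1],ex[0]]); g=H+.088*ey
    for n,o in(("bar",-.009),("trig",.016)): print(th,n,f([*(g+o*ex),.158]),f([*(g+o*ex),.125]))
s=robot.read_state(); t=s["tool_pos"]; print(t)
for d in(-.033,.033): print("finger",d,f([t[0]+d,t[1],t[2]-.014]))
E
```

```text
0 bar [711. 242.] [697. 279.]
0 trig [667. 274.] [654. 310.]
0.14 bar [729. 223.] [714. 261.]
0.14 trig [691. 260.] [677. 297.]
[0.44756615 0.40551737 0.2052436 ]
finger -0.033 [773. 140.]
finger 0.033 [684. 247.]
```

The gate is ajar: bar top near (735,235) and trigger near (683,268) match the 0.14 rad prediction. The fingers straddle them, so I descend.

```bash
python3 go.py .449,.407,.143,-.092; python3 -m handwheel '[[-0.4,0.001,0.001,0.03,0,0,0],[-0.4,0.001,0.001,0.059,0,0,0],[-0.4,0.001,0.001,0.059,0,0,0],[-0.4,0.001,0.001,0.059,0,0,0]]'; python3 go.py .449,.407,.143,-.092
```

```text
[0.0016, 0.0013, 0.0622] [-0.0002, 0.0002, 0.001]
t: 9.25
tool_pos: [0.4494, 0.407, 0.1481]
orientation: [2.318, 2.12, 0.002]
force: [-0.4, 0.2, 1.2]
opening: 0.0651
gripper_force: 0.0
[-0.0, -0.0004, 0.0051] [0.0004, -0.0003, 0.0009]
```

```bash
python3 -m handwheel '[[-0.4,0,0,0.004,0,0,0],[0.2,0,0,0.004,0,0,0],[0.57,0,0,0.004,0,0,0],[0.57,0,0,0.004,0,0,0],[0.57,0,0,0.004,0,0,0],[0.57,0,0,0.004,0,0,0],[0.57,0,0,0.004,0,0,0],[0.57,0,0,0.004,0,0,0]]' 22;python3 -c "
from h import *
s=robot.read_state();print(s['tool_pos'],s['force'],s['wrist_torque'],s['opening'])"
```

```text
t: 10.25
tool_pos: [0.4486, 0.407, 0.143]
orientation: [-2.318, -2.12, -0.001]
force: [-2.6, 2.4, 2.9]
opening: 0.0211
gripper_force: 19.4
[0.44860129 0.40702275 0.14301357] [-2.56301571  2.39743469  2.85795133] [ 0.36689653  0.1664572  -0.03882597] 0.021051628194562834
```

```bash
cat > arc.py <<'E'
import sys
from go import *
H=np.array([.4408,.3196]); p=np.load('p.npy'); T=[]
for th in np.linspace(*map(float,sys.argv[1:3]),int(sys.argv[3])):
    b=p[2]+th; g=H+.088*np.array([-np.sin(b),np.cos(b)]); T.append((*g,.143,b))
rows(T)
E
python3 arc.py .25 1.57 13
```

```text
[-0.0003, -0.0094, 0.0] [-0.0, -0.0002, -0.0342]
[-0.0018, -0.019, 0.0] [0.0, -0.0002, -0.0692]
[-0.0044, -0.0283, 0.0] [0.0, -0.0002, -0.1042]
[-0.0081, -0.0373, 0.0] [0.0, -0.0002, -0.1392]
[-0.0126, -0.0458, 0.0] [0.0, -0.0002, -0.1742]
[-0.0181, -0.0538, 0.0] [0.0001, -0.0002, -0.2092]
[-0.0244, -0.0611, -0.0] [0.0001, -0.0002, -0.2443]
[-0.0315, -0.0677, -0.0] [0.0001, -0.0002, -0.2793]
[-0.0393, -0.0734, -0.0] [0.0001, -0.0002, -0.3143]
[-0.0476, -0.0783, -0.0] [0.0001, -0.0002, -0.3493]
[-0.0565, -0.0822, -0.0] [0.0001, -0.0002, -0.3843]
[-0.0657, -0.0852, -0.0] [0.0001, -0.0002, -0.4193]
[-0.0752, -0.0871, -0.0] [0.0001, -0.0002, -0.4543]
```

```bash
python3 -m handwheel '[[0.7,0,-0.005,0,0,0,-0.018],[0.7,0,-0.009,0,0,0,-0.034],[0.7,-0.001,-0.014,0,0,0,-0.052],[0.7,-0.002,-0.019,0,0,0,-0.069],[0.7,-0.003,-0.024,0,0,0,-0.087],[0.7,-0.004,-0.028,0,0,0,-0.104],[0.7,-0.004,-0.028,0,0,0,-0.104]]' 22;python3 arc.py .55 1.57 11
```

```text
t: 11.12
tool_pos: [0.4227, 0.4012, 0.1428]
orientation: [1.94, 2.463, -0.005]
force: [7.2, -16.5, 7.5]
opening: 0.0206
gripper_force: 21.8
[0.0042, -0.0087, -0.0002] [0.0003, 0.0023, -0.0261]
[0.003, -0.0176, -0.0002] [0.0002, 0.0023, -0.0586]
[0.0009, -0.0263, -0.0002] [0.0001, 0.0023, -0.091]
[-0.0021, -0.0348, -0.0002] [-0.0, 0.0023, -0.1235]
[-0.0059, -0.0429, -0.0002] [-0.0001, 0.0023, -0.156]
[-0.0105, -0.0506, -0.0002] [-0.0003, 0.0023, -0.1884]
[-0.0159, -0.0577, -0.0001] [-0.0004, 0.0023, -0.2209]
[-0.022, -0.0643, -0.0001] [-0.0005, 0.0023, -0.2534]
[-0.0287, -0.0703, -0.0001] [-0.0006, 0.0023, -0.2858]
[-0.036, -0.0755, -0.0] [-0.0007, 0.0023, -0.3183]
[-0.0438, -0.08, 0.0] [-0.0009, 0.0022, -0.3508]
```

```bash
cat > arc.py <<'E'
import sys
from go import *
d=float(sys.argv[4]); b0=-.092; ex=np.array([np.cos(b0),np.sin(b0)]); ey=np.array([-ex[1],ex[0]])
r=-d*ex+np.sqrt(.088**2-d*d)*ey; H=np.array([.4487,.4070])-r; T=[]; print(H)
for th in np.linspace(*map(float,sys.argv[1:3]),int(sys.argv[3])):
    a=th-.14; g=H+[np.cos(a)*r[0]-np.sin(a)*r[1],np.sin(a)*r[0]+np.cos(a)*r[1]]; T.append((*g,.143,b0+a))
rows(T)
E
python3 arc.py .45 1.05 7 .013
```

```text
[0.45364914 0.31913928]
[0.0003, -0.0005, -0.0002] [0.0004, 0.0022, 0.0058]
[-0.0013, -0.0091, -0.0002] [0.0003, 0.0023, -0.026]
[-0.0037, -0.0176, -0.0002] [0.0002, 0.0023, -0.0579]
[-0.007, -0.0258, -0.0002] [0.0001, 0.0023, -0.0897]
[-0.0111, -0.0336, -0.0001] [-0.0, 0.0023, -0.1215]
[-0.0159, -0.0409, -0.0001] [-0.0001, 0.0023, -0.1534]
[-0.0214, -0.0478, -0.0001] [-0.0002, 0.0023, -0.1852]
```

```bash
python3 -m handwheel '[[0.7,-0.004,-0.003,0,0,0,-0.01],[0.7,-0.005,-0.009,0,0,0,-0.026],[0.7,-0.0065,-0.014,0,0,0,-0.042],[0.7,-0.008,-0.0185,0,0,0,-0.058],[0.7,-0.0095,-0.023,0,0,0,-0.074],[0.7,-0.011,-0.027,0,0,0,-0.09],[0.7,-0.013,-0.031,0,0,0,-0.106],[0.7,-0.015,-0.035,0,0,0,-0.1215]]' 22;python3 arc.py .85 1.57 7 .013
```

```text
t: 12.12
tool_pos: [0.3927, 0.3802, 0.1428]
orientation: [1.436, 2.788, -0.001]
force: [12.7, -9.4, 2.9]
opening: 0.02
gripper_force: 21.9
[0.45364914 0.31913928]
[0.002, 0.0013, -0.0002] [0.0007, 0.0016, 0.0005]
[-0.0002, -0.0091, -0.0002] [0.0006, 0.0017, -0.0377]
[-0.0036, -0.019, -0.0002] [0.0005, 0.0017, -0.0759]
[-0.0081, -0.0286, -0.0002] [0.0004, 0.0018, -0.1141]
[-0.0138, -0.0375, -0.0002] [0.0003, 0.0018, -0.1523]
[-0.0205, -0.0456, -0.0002] [0.0002, 0.0018, -0.1905]
[-0.0281, -0.0529, -0.0002] [0.0001, 0.0018, -0.2287]
```

```bash
python3 arc.py .85 1.59 8 .0155
```

```text
[0.45617626 0.31931816]
[0.0003, 0.0009, -0.0002] [0.0007, 0.0016, 0.0005]
[-0.0018, -0.0081, -0.0002] [0.0006, 0.0017, -0.0332]
[-0.0049, -0.0169, -0.0002] [0.0005, 0.0017, -0.0668]
[-0.0089, -0.0253, -0.0002] [0.0004, 0.0017, -0.1005]
[-0.0137, -0.0333, -0.0002] [0.0003, 0.0018, -0.1341]
[-0.0193, -0.0407, -0.0002] [0.0003, 0.0018, -0.1678]
[-0.0257, -0.0474, -0.0002] [0.0002, 0.0018, -0.2014]
[-0.0328, -0.0535, -0.0002] [0.0001, 0.0018, -0.2351]
```

```bash
python3 -m handwheel '[[0.7,-0.003,-0.005,0,0,0,-0.016],[0.7,-0.005,-0.0095,0,0,0,-0.033],[0.7,-0.0065,-0.014,0,0,0,-0.05],[0.7,-0.008,-0.018,0,0,0,-0.067],[0.7,-0.01,-0.0225,0,0,0,-0.084],[0.7,-0.012,-0.0265,0,0,0,-0.1],[0.7,-0.0145,-0.0305,0,0,0,-0.117],[0.7,-0.017,-0.0345,0,0,0,-0.134]]' 22;python3 arc.py 1.27 1.59 4 .0155
```

```text
t: 13.12
tool_pos: [0.3733, 0.348, 0.143]
orientation: [0.821, 3.029, 0.001]
force: [6.9, -0.6, -0.1]
opening: 0.0205
gripper_force: 21.9
[0.45617626 0.31931816]
[0.0007, 0.0019, -0.0] [0.0005, 0.0009, 0.0011]
[-0.0015, -0.0073, -0.0] [0.0005, 0.0009, -0.0329]
[-0.0045, -0.0161, -0.0] [0.0004, 0.0009, -0.0668]
[-0.0085, -0.0246, -0.0] [0.0004, 0.0009, -0.1008]
```

```bash
python3 -m handwheel '[[0.7,-0.002,-0.0045,0,0,0,-0.016],[0.7,-0.003,-0.0088,0,0,0,-0.033],[0.7,-0.0045,-0.013,0,0,0,-0.05],[0.7,-0.006,-0.0175,0,0,0,-0.067],[0.7,-0.008,-0.0215,0,0,0,-0.083],[0.7,-0.0095,-0.025,0,0,0,-0.097],[0.7,-0.0095,-0.025,0,0,0,-0.097],[0.7,-0.0095,-0.025,0,0,0,-0.097]]' 22;python3 arc.py 1.57 1.59 2 .0155; sed -i 's/(145,180,80,75)/(145,180,110,100)/;s/(290,170,60,75)/(260,140,90,100)/' look.py; python3 look.py pics/i.png
```

```text
t: 14.12
tool_pos: [0.3682, 0.3222, 0.143]
orientation: [0.356, 3.12, 0.001]
force: [5.5, 0.3, 0.9]
opening: 0.0205
gripper_force: 22.0
[0.45617626 0.31931816]
[0.0003, 0.002, -0.0] [0.0003, 0.0005, 0.0017]
[0.0, 0.0003, -0.0] [0.0002, 0.0005, -0.0046]
```

View pics/i.png

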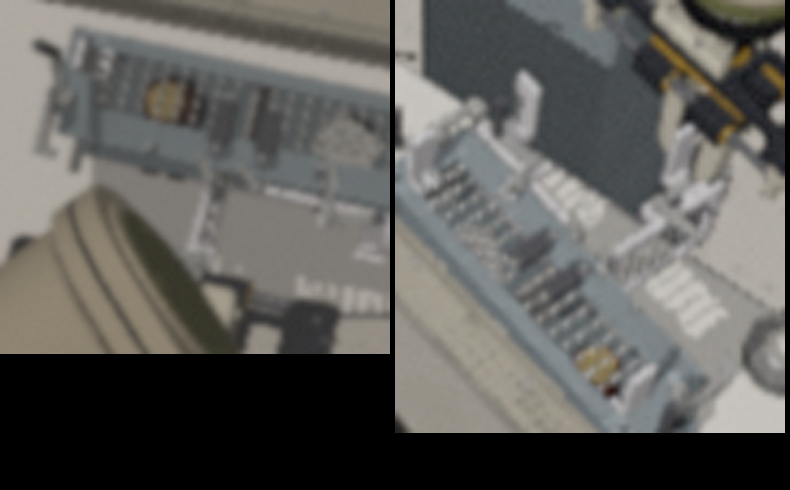

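The left gate stands square to the front: its line runs (215,180) to (200,255) in the top crop. The fingers hold its squeezed grip, and the right gate is shut and the can and heat sink are in place.

```bash
python3 -c "
from plant import robot
s=robot.read_state();print(s['t'],s['opening'],s['force']);print(robot.close_job())"
```

```text
14.225 0.0208134891487686 [ 5.25062111 -0.34208301  1.22769754]
the job is handed in; nothing more can be done
None
```

I handed the job in at 14.2 s of the 40 s limit: the capacitor's (left) gate went from main catch to ajar to about square (roughly 1.57 rad) and is still held open by its squeezed grip; in the last picture the right bay was shut and the capacitor and heat sink were in place, but I didn't recheck every bench item.

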